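# Oil the seized hinge pin and knock it home

### The job

Give the seized hinge pin a shot of oil by pressing the red cap of the clamped blue spray can all the way down and letting it spring back up. Then pick up the mallet and, with it, drive the brass hinge pin down until its head sits on the hinge; do not touch the pin with the gripper. Finally stand the mallet back on its head on the green mat, let go of it, and leave the other things on the bench where they are.

Things in the scene. Friction and masses are not known exactly. Their poses are not given: they have to be found in the camera images.
- board: Plywood board fixed to the bench, 120 (x) x 260 (y) x 10 mm; origin at the centre of its underside. The spray can is fixed to it 70 mm along the board's +y; the hinge in its vice stands 30 to 60 mm along its -y. Yaw varies.
- cap_top (a point): Centre of the top of the red round nozzle cap (28 mm diameter, 18 mm high) on the blue spray can (56 mm diameter, held by a dark steel collar, rigidly fixed). About 190 mm above the bench when up. A thin orange spray tube leaves the cap along the board's -y, sloping down towards the hinge pin, ending 52 mm from the can's axis.
- nozzle_cap (a joint): Travel of the spray can's red cap, m: 0 up, 0.006 fully down; straight down, sprung: 3 N to start it, 8 N to hold it fully down; it springs back by itself.
- hinge: Steel hinge upright in a small red vice, fixed; origin on the pin axis at the underside of the vice, 10 mm above the bench. z up; leaves and jaws lie along x (vice on the +x side, to x = 67 mm, jaw tops 50 mm up; leaf to x = -55 mm, 70 mm up). Knuckle 28 mm diameter, its top 75 mm above the origin.
- pin_top (a point): Centre of the top of the brass hinge-pin head (20 mm diameter, 6 mm thick) that stands proud above the hinge knuckle. It is 97 mm above the origin of hinge when the joint hinge_pin is 0, and 81 mm when home.
- hinge_pin (a joint): How far the hinge pin has been driven down, m: starts between 0 and 0.005; 0.016 is home, the underside of its head resting on the knuckle. It is stiff: it needs about 10 N to move, and stays where it is left.
- mat: Green mat fixed to the bench, 220 (x) x 200 (y) x 4 mm; origin at the centre of its underside. The mallet starts on it.
- mallet: Mallet, about 0.36 kg, standing by itself on one face of its head. Head: black cylinder with orange faces, 54 mm diameter, 90 mm high, axis along z; origin at the centre of the lower striking face. Wooden handle, 22 mm wide (y), 26 mm high (z), level, runs along the mallet's -x to x = -153 mm, its middle 45 mm above the face; centre of mass within 20 mm of the head's axis.
- mallet_handle (a point): Point on the middle of the mallet's handle where it can be gripped: 58 mm from the head's axis along -x, 45 mm above the striking face.
- screw_jar: Bystander: loose clear jar with a white lid, 64 mm diameter, 80 mm high; origin at the centre of its underside.
- grey_can: Bystander: loose grey and green can, 60 mm diameter, 150 mm high; origin at the centre of its underside.
- screwdriver: Bystander: loose screwdriver lying on the bench beyond the work, about 200 mm long along its x axis.
Things that resemble listed ones, but are neither listed nor needed, are in the scene too. What is meant by the mallet is not pink or turquoise, and is the smaller of those in its own colour.

How it is judged:
By the outcome, as a careful person would: the job done as asked, in the order asked, and still so for the second after the job is handed in, with the robot touching nothing.
It also fails if it takes over 61 s, if anything falls off the work surface, if the arm or the gripper's body presses on something with over 40 N, if the wrist force passes 120 N, or if a joint passes its speed limit or range.

### The arm

A 6-joint arm with a two-finger parallel gripper is mounted at the origin on the work surface. World frame = base frame: x ahead of the robot, y to its left, z up, the work surface at z = 0. Lengths are in m, angles in rad, forces in N, time in s.
With the tool pointing down it reaches from about 0.35 to 0.725 m from the base axis. Payload 6 kg.
Tool frame: the origin (TCP) lies midway between the tips of the shut fingers; the grasp point (between the pads) lies 19 mm behind it; z points along the fingers, y is the line along which they close (so a half turn about z gives the same grasp; the last joint's range is limited). The gripper opens to 85 mm and grips with 20 to 120 N. Pads are 22 mm wide; open, the fingers measure 114 mm over their backs; the gripper's body (76 mm by 85 mm) begins 54 mm behind the grasp point. The pads swing forward as they close: fully open they stand 13 mm farther back than shut.
Start: joints at [-0.881, 0.04, 0.085, 0, -1.615, -0.334], TCP at [0.209, -0.562, 0.231] pointing down, gripper open.
Joint ranges: [-2.56, 2.56], [-1.29, 2.01], [-1.08, 1.49], [-3.29, 1.98], [-2.81, -0.18], [-2.99, 2.99]. Speed limits (rad/s): [2.57, 2.57, 3.01, 3.14, 3.14, 3.14].

### API

Orientations are given as a unit quaternion [w, x, y, z].
In Python, from cell import arm gives the robot as it stands. The module is installed in compiled form; this text tells all that it offers.
- The arm moves only by the tool play_rows, never from a script. Its argument "rows" is a list of rows, each an object of numbers: "tx", "ty", "tz": the shift along the tool's x, y, z scaled (see below); "ax", "ay", "az": the turn, a rotation vector about the tool's x, y, z scaled (see below). In form: [{"tx": .., "ty": .., "tz": .., "ax": .., "ay": .., "az": ..}, ...]. A call has 1 to 20 rows; each row shifts and turns the commanded pose from where the row before left it, along the tool's axes as they then stand; what a row does not reach is not made up. The controller multiplies each number of a shift by 3 cm and each number of a turn by 0.08 rad. A row lasts 1/8 s, in which the tool goes at most 62.5 mm and 10.7 degrees, less where a joint would pass 70% of its speed; a pose out of reach is approached as far as the arm can. A call with a number of a shift or a turn outside -1 to 1 is refused whole. A call with a gripper value outside its range is refused whole. "grip" is the opening, from 0 (shut) to 1 (fully open), set as the call begins (left out, the last holds). The fingers move at their own pace and stop on an object; "force" is the grip in N (left out, the last holds). Time passes only in rows, so rows that do not move let the fingers close. It gives the time, the measured TCP pose, the force, the opening and the grip force at its end, in the units of the state.
- arm.sense(): the state, without advancing time (a new reading comes with each control period).
- arm.snapshot(name): name is "scene" or "top" or "wrist"; returns a dict with "color" (384x512x3 uint8, blue, green, red), "z_map" (384x512 float32, m along the optical axis (not along the pixel's ray), 0 where there is no reading), "vertical_fov" (degrees; the focal length in pixels is half the picture's height over the tangent of half this angle, whatever the lens; pixels are square), "cx", "cy" (the principal point, pixels), "pose" (4x4, takes a point from camera to world coordinates). Camera axes: x right, y down, z forward; pixel columns grow to the right and rows downward; lengths in m; the calibration is good to about 2 mm. A picture is of the moment at which its call begins.
- arm.close_job(): hands the job in; it is judged then, once.
The state is a dict: "t": time; "q": joint angles; "joint_velocities": joint speeds; "effort": joint torques, N m; "ee_pos": TCP position; "tool_rot": TCP orientation; "ft_force": force on the tool from outside, world axes, zero at the start; "torque": the same for the moment, N m; "gripper_width": finger opening in m; "finger_force": force on a finger pad.
Only numpy, scipy, OpenCV 4.12 (cv2) and the standard library are available. Lean on these libraries where they do the work, as an engineer would, in place of code of your own. Each camera call takes 0.05 s, during which the arm holds its last target. There are 200 camera calls.

## Working session

There is one attempt and no reset: what is moved stays moved. The work goes in short steps, Python scripts to look and compute and a tool call to move; the robot and the scene stay as the last step left them, time stands still between calls to the robot, and variables do not carry over. Pictures are saved under pics/ and viewed, at most 10 in all, crops included, and the job is handed in when it is done.

Besides the shell and the picture viewer there is one more tool, called after "Emit:" by a JSON object that holds its "api" and its "payload", one argument or row to a line. play_rows: Moves the arm, as the interface text tells. Its arguments: {"type":"object","properties":{"rows":{"type":"array"},"grip":{"type":"number"},"force":{"type":"number"}},"required":["rows"]}

```bash
mkdir -p pics; cat > h.py <<'E'
import numpy as np, cv2
from cell import arm
from scipy.spatial.transform import Rotation as R
def snap(n):
    s=arm.snapshot(n); z=s["z_map"]; f=z.shape[0]/2/np.tan(np.radians(s["vertical_fov"])/2)
    v,u=np.mgrid[:z.shape[0],:z.shape[1]]
    P=np.stack([(u-s["cx"])/f*z,(v-s["cy"])/f*z,z],-1)@s["pose"][:3,:3].T+s["pose"][:3,3]
    P[z==0]=np.nan
    return s["color"],P
E
python3 - <<'E'
from h import *
for n in("scene","top"):
    c,P=snap(n); np.savez(n+".npz",c=c,P=P); cv2.imwrite(f"pics/{n}.png",cv2.resize(c,None,fx=1.5,fy=1.5))
s=arm.sense();print(s)
E
```

```text
{'t': 0.1, 'q': array([-8.81273075e-01,  4.07283342e-02,  8.39327465e-02, -4.11173586e-04,
       -1.61548684e+00, -3.33705680e-01]), 'joint_velocities': array([-0.000797  , -0.00027115,  0.00183513, -0.00026581, -0.0008128 ,
        0.00234849]), 'effort': array([-4.45948026e-03, -3.69344473e+01,  3.48282623e+01,  6.95174217e+00,
       -4.54237554e-03,  3.50632376e-07]), 'ee_pos': array([ 0.20898989, -0.56212   ,  0.23040356]), 'tool_rot': array([-1.84698574e-04, -1.76980593e-01,  9.84214039e-01,  7.48463920e-04]), 'ft_force': array([-0.52591506, -0.38540517, -0.2741002 ]), 'torque': array([ 0.01417816,  0.05397033, -0.00147213]), 'finger_force': 0.0, 'gripper_width': 0.08553968875161443}
```

View pics/scene.png

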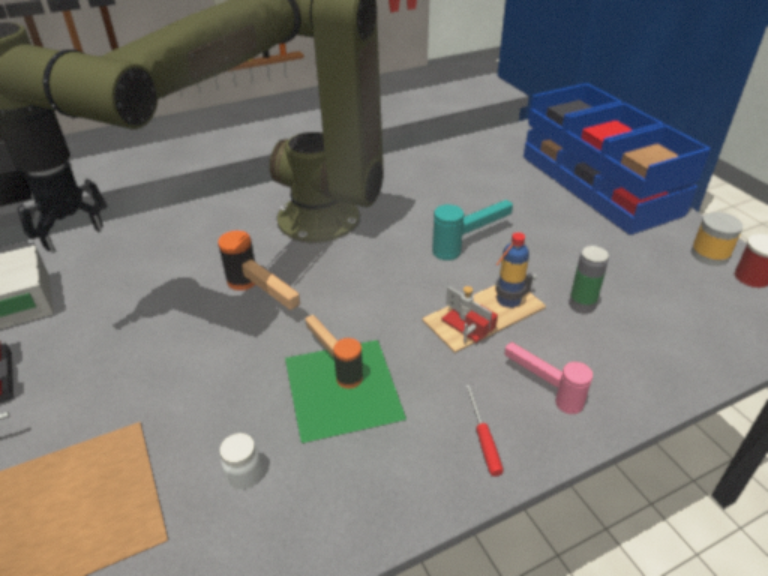

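View pics/top.png

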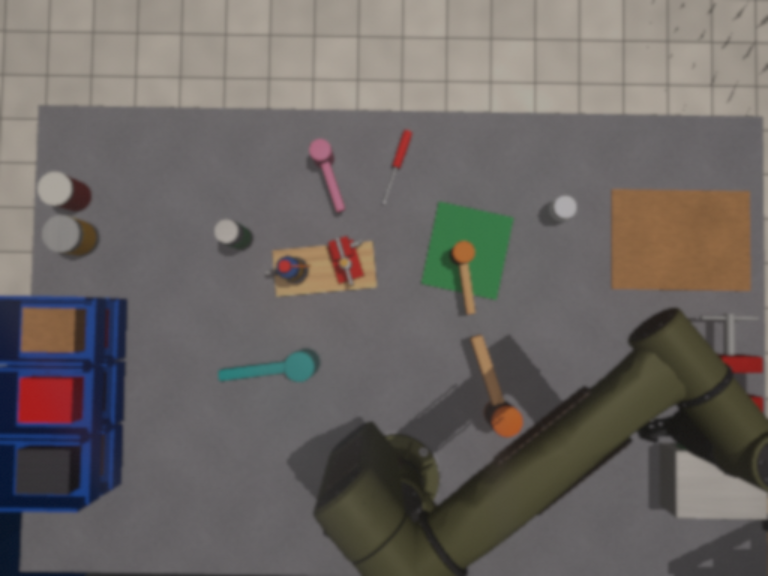

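Candidates in the scene view are orange/black on the mat (348,362), a larger orange/black one (237,260), turquoise (448,232) and pink (573,388). I choose the smaller orange/black one on the mat. In the top view its head is at (462,252), the red cap at (286,267) and the pin at (345,263).

```bash
python3 - <<'E'
from h import *
def reg(n,u0,u1,v0,v1):
    d=np.load(n+".npz");s=np.s_[int(v0/1.5):int(v1/1.5),int(u0/1.5):int(u1/1.5)]
    return d["c"][s].astype(int),d["P"][s]
def rep(t,P,m):
    Q=P[m&np.isfinite(P[...,0])]
    if len(Q): print(t,len(Q),"med",np.median(Q,0).round(4),"min",Q.min(0).round(4),"max",Q.max(0).round(4), "rect",cv2.minAreaRect(Q[:,:2].astype(np.float32)))
# mallets
for nm,b in (("matmallet",(435,500,230,325)),("bigmallet",(465,530,330,445))):
    c,P=reg("top",*b);z=P[...,2]
    rep(nm+" head",P,z>.08); 
    rep(nm+" handle",P,(z>.04)&(z<.077)&(c[...,2]>110))
c,P=reg("top",260,385,235,305);z=P[...,2]
b,g,r=c[...,0],c[...,1],c[...,2]
rep("cap",P,(z>.175)&(r>120)&(g<100)); rep("high",P,z>.18)
rep("board",P,(z>.004)&(z<.016)); 
m=(z>.094)&(z<.115);rep("pin",P,m)
for p in P[m]: print(p.round(3))
c,P=reg("top",415,520,195,305);rep("mat",P,(c[...,1]>c[...,2]+30)&(P[...,2]<.02))
d=reg("top",260,385,235,305)[0].astype(np.uint8);e=reg("top",415,520,195,330)[0].astype(np.uint8)
A=cv2.resize(d,None,fx=6,fy=6);B=cv2.resize(e,None,fx=4,fy=4)
o=np.zeros((A.shape[0]+B.shape[0],max(A.shape[1],B.shape[1]),3),np.uint8);o[:A.shape[0],:A.shape[1]]=A;o[A.shape[0]:,:B.shape[1]]=B
print(o.shape);cv2.imwrite("pics/crop.png",o[:600])
c,P=reg("scene",420,550,225,350);z=P[...,2]
b,g,r=c[...,0],c[...,1],c[...,2]
rep("sc cap",P,(z>.178)&(r>120)&(g<90)); 
c,P=reg("scene",460,476,283,300)
for p,q in zip(c.reshape(-1,3),P.reshape(-1,3)):
  if q[2]>.09: print(p,q.round(3))
E
```

```text
matmallet head 174 med [ 0.5678 -0.1542  0.0935] min [ 0.5422 -0.1802  0.08  ] max [ 0.5937 -0.13    0.104 ] rect ((0.5677502751350403, -0.1550857424736023), (0.05121071636676788, 0.04995075240731239), 1.6443465948104858)
matmallet handle 183 med [ 0.4811 -0.1702  0.0611] min [ 0.4182 -0.1899  0.0534] max [ 0.5408 -0.1548  0.0686] rect ((0.4792763590812683, -0.17061839997768402), (0.12442906200885773, 0.02091621607542038), 9.218805313110352)
bigmallet head 623 med [ 0.1886 -0.2394  0.1222] min [ 0.1307 -0.2932  0.08  ] max [ 0.364  -0.18    0.5897] rect ((0.23985478281974792, -0.2152351289987564), (0.2409074604511261, 0.08643463253974915), 26.345966339111328)
bigmallet handle 62 med [ 0.3108 -0.2121  0.0751] min [ 0.215  -0.2401  0.058 ] max [ 0.3674 -0.184   0.077 ] rect ((0.2903028428554535, -0.21675774455070496), (0.15761898458003998, 0.028688890859484673), 18.78189468383789)
cap 48 med [0.5216 0.2603 0.1903] min [0.5112 0.2471 0.1816] max [0.532  0.2709 0.1945] rect ((0.521605908870697, 0.2589900493621826), (0.020717116072773933, 0.023808855563402176), 0.3526622951030731)
high 54
[... 2105 characters left out ...]
 [0.544 0.129 0.106]
[ 99 172 217] [0.542 0.135 0.102]
[ 99 168 213] [0.545 0.136 0.104]
[107 162 198] [0.547 0.139 0.104]
[112 141 161] [0.544 0.122 0.105]
[ 92 141 174] [0.545 0.125 0.104]
[ 90 153 192] [0.55  0.126 0.107]
[ 91 154 197] [0.548 0.131 0.104]
[ 90 148 186] [0.551 0.132 0.106]
[ 95 135 161] [0.551 0.136 0.104]
[ 89 122 142] [0.547 0.124 0.102]
[ 71 114 144] [0.549 0.127 0.102]
[ 76 120 149] [0.554 0.127 0.106]
[ 79 113 138] [0.551 0.132 0.102]
[ 83 106 122] [0.544 0.126 0.095]
[ 66  97 117] [0.545 0.13  0.094]
[ 68 101 118] [0.544 0.135 0.091]
[ 83 104 119] [0.544 0.138 0.09 ]
[104 123 137] [0.545 0.126 0.091]
[ 79 107 125] [0.548 0.128 0.093]
[ 82 105 123] [0.548 0.132 0.091]
```

View pics/crop.png

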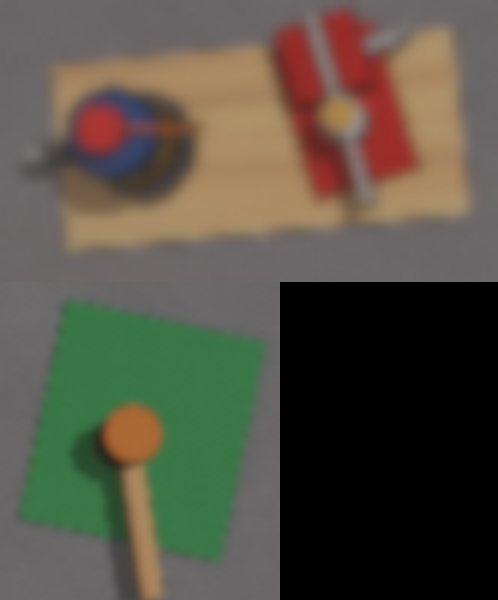

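The crop confirms the small black/orange mallet on the mat and the pin head in the vice. Its height of 0.105 m fits the description. I'm moving to above the cap now.

Emit:
{"api": "play_rows", "payload": {
  "rows": [
    {"az": 0.8,"tz": -0.3},
    {"az": 0.8,"tz": -0.3},
    {"az": 0.8,"tz": -0.3},
    {"tx": -0.93,"ty": 1},
    {"tx": -0.93,"ty": 1},
    {"tx": -0.93,"ty": 1},
    {"tx": -0.93,"ty": 1},
    {"tx": -0.93,"ty": 1},
    {"tx": -0.93,"ty": 1},
    {"tx": -0.93,"ty": 1},
    {"tx": -0.93,"ty": 1},
    {"tx": -0.93,"ty": 1},
    {"tx": -0.93,"ty": 1},
    {"tx": -0.93,"ty": 1},
    {"tx": -0.93,"ty": 1},
    {"tx": -0.93,"ty": 1},
    {"tx": -0.93,"ty": 1},
    {"tx": -0.93,"ty": 1},
    {"tx": -0.93,"ty": 1},
    {"ty": 1}
  ],
  "grip": 0,
  "force": 110
}}

```text
$.rows[0]: bad value
```

Emit:
{"api": "play_rows", "payload": {
  "rows": [
    {"ty": 1},
    {"ty": 1},
    {"ty": 1},
    {"ty": 1},
    {}
  ]
}}

```text
$.rows[0]: bad value
```

```bash
cat >> h.py <<'E'
def to(p,yaw=None):
    s=arm.sense();q=s["tool_rot"];r=R.from_quat([q[1],q[2],q[3],q[0]]);y=r.as_matrix()
    print("t",s["t"],"pos",s["ee_pos"].round(4),"yaw of tool y",np.degrees(np.arctan2(-y[0,1],y[1,1])).round(2),"tilt z",y[:,2].round(3),"f",s["ft_force"].round(2),"w",s["gripper_width"])
    print("q",s["q"].round(2),"units",(r.inv().apply(np.array(p)-s["ee_pos"])/.03).round(2))
def rep(t,P,m):
    Q=P[m&np.isfinite(P[...,0])]
    if len(Q): print(t,len(Q),"med",np.median(Q,0).round(4),"min",Q.min(0).round(4),"max",Q.max(0).round(4), "rect",cv2.minAreaRect(Q[:,:2].astype(np.float32)))
    else: print(t,"none")
E
python3 - <<'E'
from h import *
to([.524,.259,.215])
c,P=snap("wrist");cv2.imwrite("pics/w1.png",c);z=P[...,2];b,g,r=[c[...,i].astype(int) for i in range(3)]
near=lambda x,y,d:np.hypot(P[...,0]-x,P[...,1]-y)<d
rep("cap",P,(z>.18)&(r>110)&(g<90)&near(.524,.259,.04))
rep("pin",P,(z>.1)&(z<.115)&near(.537,.132,.03))
E
```

```text
t 0.1 pos [ 0.209  -0.5621  0.2304] yaw of tool y 20.39 tilt z [-0.001  0.001 -1.   ] f [-0.53 -0.39 -0.27] w 0.08553968875161443
q [-0.88  0.04  0.08 -0.   -1.62 -0.33] units [-19.38  22.     0.55]
cap none
pin none
```

View pics/w1.png

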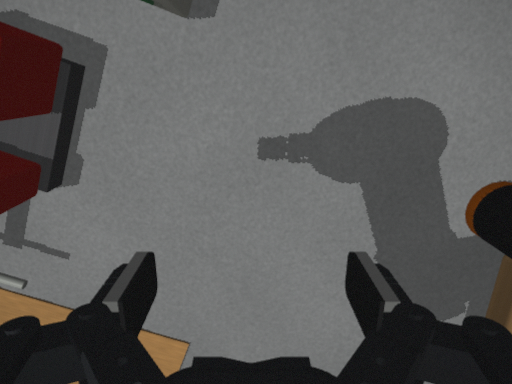

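Nothing moved, because every row needs all six numbers. The wrist view shows only bare bench, with the open fingers at (140,290) and (365,290).

Emit:
{"api": "play_rows", "payload": {
  "rows": [
    {"tx": 0,"ty": 0,"tz": -0.3,"ax": 0,"ay": 0,"az": 0.8},
    {"tx": 0,"ty": 0,"tz": -0.3,"ax": 0,"ay": 0,"az": 0.8},
    {"tx": 0,"ty": 0,"tz": -0.3,"ax": 0,"ay": 0,"az": 0.8},
    {"tx": -0.93,"ty": 1,"tz": 0,"ax": 0,"ay": 0,"az": 0},
    {"tx": -0.93,"ty": 1,"tz": 0,"ax": 0,"ay": 0,"az": 0},
    {"tx": -0.93,"ty": 1,"tz": 0,"ax": 0,"ay": 0,"az": 0},
    {"tx": -0.93,"ty": 1,"tz": 0,"ax": 0,"ay": 0,"az": 0},
    {"tx": -0.93,"ty": 1,"tz": 0,"ax": 0,"ay": 0,"az": 0},
    {"tx": -0.93,"ty": 1,"tz": 0,"ax": 0,"ay": 0,"az": 0},
    {"tx": -0.93,"ty": 1,"tz": 0,"ax": 0,"ay": 0,"az": 0},
    {"tx": -0.93,"ty": 1,"tz": 0,"ax": 0,"ay": 0,"az": 0},
    {"tx": -0.93,"ty": 1,"tz": 0,"ax": 0,"ay": 0,"az": 0},
    {"tx": -0.93,"ty": 1,"tz": 0,"ax": 0,"ay": 0,"az": 0},
    {"tx": -0.93,"ty": 1,"tz": 0,"ax": 0,"ay": 0,"az": 0},
    {"tx": -0.93,"ty": 1,"tz": 0,"ax": 0,"ay": 0,"az": 0},
    {"tx": -0.93,"ty": 1,"tz": 0,"ax": 0,"ay": 0,"az": 0},
    {"tx": -0.93,"ty": 1,"tz": 0,"ax": 0,"ay": 0,"az": 0},
    {"tx": -0.93,"ty": 1,"tz": 0,"ax": 0,"ay": 0,"az": 0},
    {"tx": -0.93,"ty": 1,"tz": 0,"ax": 0,"ay": 0,"az": 0},
    {"tx": 0,"ty": 1,"tz": 0,"ax": 0,"ay": 0,"az": 0}
  ],
  "grip": 0,
  "force": 110
}}

```text
t: 2.65
ee_pos: [0.5669, 0.015, 0.2565]
tool_rot: [-0.001, -0.082, 0.997, -0.0]
ft_force: [-1.5, 0.0, -0.2]
gripper_width: 0.0
finger_force: 0.0
```

Emit:
{"api": "play_rows", "payload": {
  "rows": [
    {"tx": 0,"ty": 1,"tz": 0,"ax": 0,"ay": 0,"az": 0},
    {"tx": 0,"ty": 1,"tz": 0,"ax": 0,"ay": 0,"az": 0},
    {"tx": 0,"ty": 1,"tz": 0,"ax": 0,"ay": 0,"az": 0},
    {"tx": 0,"ty": 1,"tz": 0,"ax": 0,"ay": 0,"az": 0},
    {"tx": 0,"ty": 0,"tz": 0,"ax": 0,"ay": 0,"az": 0}
  ]
}}

```text
t: 3.28
ee_pos: [0.5462, 0.1335, 0.2577]
tool_rot: [-0.001, -0.083, 0.997, 0.0]
ft_force: [-0.0, -0.3, -0.3]
gripper_width: -0.0001
finger_force: 0.0
```

```bash

cat > look.py <<'E'
from h import *
to([.524,.259,.215])
c,P=snap("wrist");cv2.imwrite("pics/w2.png",c);z=P[...,2];b,g,r=[c[...,i].astype(int) for i in range(3)]
near=lambda x,y,d:np.hypot(P[...,0]-x,P[...,1]-y)<d
rep("cap",P,(z>.18)&(r>110)&(g<90)&near(.524,.259,.04))
rep("captop",P,(z>.185)&near(.524,.259,.04))
rep("pin",P,(z>.1)&(z<.115)&near(.537,.132,.03))
E
python3 look.py
```

```text
t 3.275 pos [0.5462 0.1335 0.2577] yaw of tool y 9.53 tilt z [-0.001 -0.    -1.   ] f [-0.04 -0.28 -0.31] w -0.0001423969087114219
q [ 0.6  -0.05  0.04 -0.   -1.67 -2.  ] units [0.04 4.25 1.42]
cap 1085 med [0.5229 0.2611 0.1921] min [0.5102 0.2481 0.1901] max [0.5365 0.2749 0.1942] rect ((0.523140013217926, 0.2611444294452667), (0.025982553139328957, 0.026040352880954742), 48.20588302612305)
captop 1381 med [0.522  0.2588 0.1919] min [0.5092 0.2468 0.185 ] max [0.5367 0.2749 0.1942] rect ((0.5230075716972351, 0.26030513644218445), (0.02745397947728634, 0.027226204052567482), 43.227420806884766)
pin 363 med [0.5391 0.1332 0.1072] min [0.5299 0.1237 0.102 ] max [0.549  0.143  0.1097] rect ((0.5394969582557678, 0.13343803584575653), (0.01911221444606781, 0.01861703209578991), 8.334712028503418)
```

View pics/w2.png

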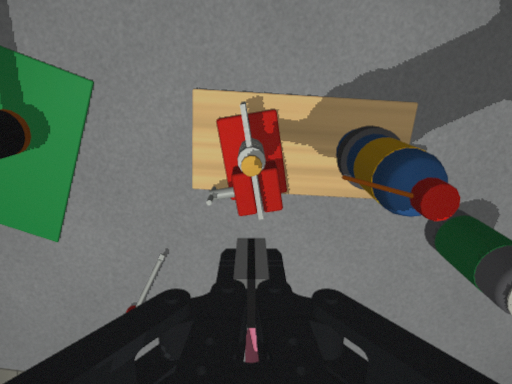

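The wrist view shows the red cap at (435,200), the pin at (250,165) and the tube at (375,185). The cap is at (0.523, 0.260, 0.191) and the pin at (0.539, 0.1335, 0.107), both as expected. Moving over the cap.

Emit:
{"api": "play_rows", "payload": {
  "rows": [
    {"tx": 0.07,"ty": 1,"tz": 0,"ax": 0,"ay": 0,"az": 0},
    {"tx": 0,"ty": 1,"tz": 0,"ax": 0,"ay": 0,"az": 0},
    {"tx": 0,"ty": 1,"tz": 0,"ax": 0,"ay": 0,"az": 0},
    {"tx": 0,"ty": 1,"tz": 0,"ax": 0,"ay": 0,"az": 0},
    {"tx": 0,"ty": 0.28,"tz": 0.6,"ax": 0,"ay": 0,"az": 0},
    {"tx": 0,"ty": 0,"tz": 0.6,"ax": 0,"ay": 0,"az": 0},
    {"tx": 0,"ty": 0,"tz": 0.6,"ax": 0,"ay": 0,"az": 0},
    {"tx": 0,"ty": 0,"tz": 0.2,"ax": 0,"ay": 0,"az": 0},
    {"tx": 0,"ty": 0,"tz": 0.1,"ax": 0,"ay": 0,"az": 0},
    {"tx": 0,"ty": 0,"tz": 0,"ax": 0,"ay": 0,"az": 0},
    {"tx": 0,"ty": 0,"tz": 0,"ax": 0,"ay": 0,"az": 0}
  ]
}}

```text
t: 4.7
ee_pos: [0.5239, 0.2584, 0.196]
tool_rot: [0.0, -0.082, 0.997, 0.0]
ft_force: [0.0, 0.2, -0.1]
gripper_width: -0.0002
finger_force: 0.0
```

Emit:
{"api": "play_rows", "payload": {
  "rows": [
    {"tx": 0,"ty": 0,"tz": 0.1,"ax": 0,"ay": 0,"az": 0},
    {"tx": 0,"ty": 0,"tz": 0.1,"ax": 0,"ay": 0,"az": 0},
    {"tx": 0,"ty": 0,"tz": 0,"ax": 0,"ay": 0,"az": 0}
  ]
}}

```text
t: 5.08
ee_pos: [0.5238, 0.2584, 0.1898]
tool_rot: [0.0, -0.082, 0.997, 0.0]
ft_force: [-1.6, 0.1, 3.7]
gripper_width: 0.0001
finger_force: 1.7
```

Emit:
{"api": "play_rows", "payload": {
  "rows": [
    {"tx": 0,"ty": 0,"tz": 0.08,"ax": 0,"ay": 0,"az": 0},
    {"tx": 0,"ty": 0,"tz": 0.08,"ax": 0,"ay": 0,"az": 0},
    {"tx": 0,"ty": 0,"tz": 0,"ax": 0,"ay": 0,"az": 0}
  ]
}}

```text
t: 5.45
ee_pos: [0.5238, 0.2584, 0.1854]
tool_rot: [0.001, -0.082, 0.997, 0.0]
ft_force: [-3.1, -1.1, 6.6]
gripper_width: -0.0001
finger_force: 3.4
```

Emit:
{"api": "play_rows", "payload": {
  "rows": [
    {"tx": 0,"ty": 0,"tz": 0.06,"ax": 0,"ay": 0,"az": 0},
    {"tx": 0,"ty": 0,"tz": 0,"ax": 0,"ay": 0,"az": 0}
  ]
}}

```text
t: 5.7
ee_pos: [0.5238, 0.2584, 0.1842]
tool_rot: [0.001, -0.082, 0.997, 0.0]
ft_force: [-3.7, 0.6, 7.6]
gripper_width: -0.0002
finger_force: 3.9
```

Emit:
{"api": "play_rows", "payload": {
  "rows": [
    {"tx": 0,"ty": 0,"tz": 0.05,"ax": 0,"ay": 0,"az": 0},
    {"tx": 0,"ty": 0,"tz": 0.05,"ax": 0,"ay": 0,"az": 0},
    {"tx": 0,"ty": 0,"tz": 0,"ax": 0,"ay": 0,"az": 0}
  ]
}}

```text
t: 6.08
ee_pos: [0.5239, 0.2584, 0.184]
tool_rot: [0.002, -0.082, 0.997, 0.001]
ft_force: [-9.7, -0.9, 18.4]
gripper_width: 0.0003
finger_force: 9.1
```

The cap bottomed out: force rose to 18 N with no further motion. Now I release it and go above the mallet.

Emit:
{"api": "play_rows", "payload": {
  "rows": [
    {"tx": 0,"ty": 0,"tz": -0.3,"ax": 0,"ay": 0,"az": 0},
    {"tx": 0,"ty": 0,"tz": -0.7,"ax": 0,"ay": 0,"az": 0},
    {"tx": 0,"ty": 0,"tz": -1,"ax": 0,"ay": 0,"az": 0},
    {"tx": 0.2,"ty": -1,"tz": 0,"ax": 0,"ay": 0,"az": 0},
    {"tx": 0.2,"ty": -1,"tz": 0,"ax": 0,"ay": 0,"az": 0},
    {"tx": 0.2,"ty": -1,"tz": 0,"ax": 0,"ay": 0,"az": 0},
    {"tx": 0.2,"ty": -1,"tz": 0,"ax": 0,"ay": 0,"az": 0},
    {"tx": 0.2,"ty": -1,"tz": 0,"ax": 0,"ay": 0,"az": 0},
    {"tx": 0.2,"ty": -1,"tz": 0,"ax": 0,"ay": 0,"az": 0},
    {"tx": 0.2,"ty": -1,"tz": 0,"ax": 0,"ay": 0,"az": 0},
    {"tx": 0.2,"ty": -1,"tz": 0,"ax": 0,"ay": 0,"az": 0},
    {"tx": 0.2,"ty": -1,"tz": 0,"ax": 0,"ay": 0,"az": 0},
    {"tx": 0.2,"ty": -1,"tz": 0,"ax": 0,"ay": 0,"az": 0},
    {"tx": 0.2,"ty": -1,"tz": 0,"ax": 0,"ay": 0,"az": 0}
  ]
}}

```text
t: 7.82
ee_pos: [0.5122, -0.079, 0.2389]
tool_rot: [-0.0, -0.082, 0.997, 0.0]
ft_force: [0.9, -0.1, -0.3]
gripper_width: -0.0002
finger_force: 0.0
```

Emit:
{"api": "play_rows", "payload": {
  "rows": [
    {"tx": 0.2,"ty": -1,"tz": 0,"ax": 0,"ay": 0,"az": 0},
    {"tx": 0.2,"ty": -1,"tz": 0,"ax": 0,"ay": 0,"az": 0},
    {"tx": 0.1,"ty": -0.8,"tz": 0,"ax": 0,"ay": 0,"az": 0},
    {"tx": 0,"ty": 0,"tz": 0,"ax": 0,"ay": 0,"az": 0},
    {"tx": 0,"ty": 0,"tz": 0,"ax": 0,"ay": 0,"az": 0}
  ],
  "grip": 1
}}

```text
t: 8.45
ee_pos: [0.5112, -0.1631, 0.2392]
tool_rot: [-0.0, -0.082, 0.997, 0.0]
ft_force: [0.1, 0.5, 0.0]
gripper_width: 0.0852
finger_force: 0.0
```

```bash
python3 - <<'E'
from h import *
to([.512,-.1645,.030])
c,P=snap("wrist");cv2.imwrite("pics/w3.png",c);z=P[...,2];b,g,r=[c[...,i].astype(int) for i in range(3)]
near=lambda x,y,d:np.hypot(P[...,0]-x,P[...,1]-y)<d
rep("head",P,(z>.085)&(z<.11)&near(.568,-.155,.045))
m=(z>.052)&(z<.07)&near(.48,-.17,.07)&(r>120)
rep("handle",P,m)
Q=P[m][:,:2];q=Q[(Q[:,0]>.43)&(Q[:,0]<.53)]
print(cv2.fitLine(q.astype(np.float32),cv2.DIST_L2,0,.001,.001).ravel())
c,P=snap("top");z=P[...,2];b,g,r=[c[...,i].astype(int) for i in range(3)]
rep("cap",P,(z>.178)&(z<.2)&(r>120)&(g<100)&(abs(P[...,0]-.523)<.03)&(abs(P[...,1]-.26)<.03))
E
```

```text
t 8.45 pos [ 0.5112 -0.1631  0.2392] yaw of tool y 9.37 tilt z [-0.001  0.    -1.   ] f [0.06 0.54 0.04] w 0.08522810461717074
q [ 0.07 -0.13 -0.06 -0.   -1.64 -1.47] units [-0.02 -0.05  6.97]
head 2288 med [ 0.5677 -0.1567  0.0958] min [ 0.544 -0.183  0.085] max [ 0.5966 -0.1298  0.0985] rect ((0.570023238658905, -0.15650609135627747), (0.05276451259851456, 0.05274098366498947), 65.54561614990234)
handle 2652 med [ 0.4747 -0.1713  0.0638] min [ 0.4198 -0.1901  0.0598] max [ 0.5463 -0.1508  0.0664] rect ((0.4830380082130432, -0.1703985333442688), (0.12574502825737, 0.020970594137907028), 9.194353103637695)
[ 0.98777604  0.15587966  0.4770235  -0.1716605 ]
cap 46 med [0.5216 0.2608 0.1898] min [0.5111 0.2477 0.1816] max [0.5319 0.2714 0.1969] rect ((0.5215221643447876, 0.25948566198349), (0.020711179822683334, 0.023574689403176308), 0.8832972049713135)
```

View pics/w3.png

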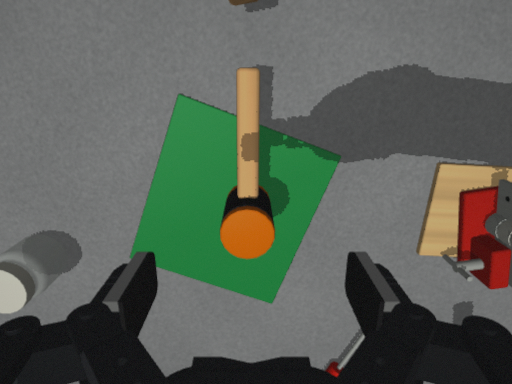

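The wrist view shows the mallet with its orange head at (247,232) and handle at (248,130), between the open fingers. The cap is back up. Descending to grasp.

Emit:
{"api": "play_rows", "payload": {
  "rows": [
    {"tx": -0.03,"ty": -0.09,"tz": 1,"ax": 0,"ay": 0,"az": 0},
    {"tx": 0,"ty": 0,"tz": 1,"ax": 0,"ay": 0,"az": 0},
    {"tx": 0,"ty": 0,"tz": 1,"ax": 0,"ay": 0,"az": 0},
    {"tx": 0,"ty": 0,"tz": 1,"ax": 0,"ay": 0,"az": 0},
    {"tx": 0,"ty": 0,"tz": 1,"ax": 0,"ay": 0,"az": 0},
    {"tx": 0,"ty": 0,"tz": 1,"ax": 0,"ay": 0,"az": 0},
    {"tx": 0,"ty": 0,"tz": 0.7,"ax": 0,"ay": 0,"az": 0},
    {"tx": 0,"ty": 0,"tz": 0.3,"ax": 0,"ay": 0,"az": 0},
    {"tx": 0,"ty": 0,"tz": 0,"ax": 0,"ay": 0,"az": 0},
    {"tx": 0,"ty": 0,"tz": 0,"ax": 0,"ay": 0,"az": 0}
  ]
}}

```text
t: 9.8
ee_pos: [0.5134, -0.1658, 0.0309]
tool_rot: [0.001, -0.082, 0.997, -0.0]
ft_force: [0.5, -0.4, 0.7]
gripper_width: 0.0855
finger_force: 0.0
```

Emit:
{"api": "play_rows", "payload": {
  "rows": [
    {"tx": 0,"ty": 0,"tz": 0,"ax": 0,"ay": 0,"az": 0},
    {"tx": 0,"ty": 0,"tz": 0,"ax": 0,"ay": 0,"az": 0},
    {"tx": 0,"ty": 0,"tz": 0,"ax": 0,"ay": 0,"az": 0},
    {"tx": 0,"ty": 0,"tz": 0,"ax": 0,"ay": 0,"az": 0},
    {"tx": 0,"ty": 0,"tz": 0,"ax": 0,"ay": 0,"az": 0},
    {"tx": 0,"ty": 0,"tz": 0,"ax": 0,"ay": 0,"az": 0}
  ],
  "grip": 0,
  "force": 120
}}

```text
t: 10.55
ee_pos: [0.5127, -0.1661, 0.0301]
tool_rot: [0.0, -0.082, 0.997, -0.0]
ft_force: [-1.1, -1.0, 4.7]
gripper_width: 0.0204
finger_force: 117.2
```

Emit:
{"api": "play_rows", "payload": {
  "rows": [
    {"tx": 0,"ty": 0,"tz": -0.3,"ax": 0,"ay": 0,"az": 0},
    {"tx": 0,"ty": 0,"tz": -0.6,"ax": 0,"ay": 0,"az": 0},
    {"tx": 0,"ty": 0,"tz": -0.8,"ax": 0,"ay": 0,"az": 0},
    {"tx": 0,"ty": 0,"tz": -1,"ax": 0,"ay": 0,"az": 0},
    {"tx": 0,"ty": 0,"tz": -1,"ax": 0,"ay": 0,"az": 0},
    {"tx": 0,"ty": 0,"tz": -1,"ax": 0,"ay": 0,"az": 0},
    {"tx": 0,"ty": 0,"tz": -0.5,"ax": 0,"ay": 0,"az": 0},
    {"tx": 0,"ty": 0.5,"tz": -0.3,"ax": 0,"ay": 0,"az": 0},
    {"tx": -0.06,"ty": 1,"tz": 0,"ax": 0,"ay": 0,"az": 0},
    {"tx": -0.06,"ty": 1,"tz": 0,"ax": 0,"ay": 0,"az": 0},
    {"tx": -0.06,"ty": 1,"tz": 0,"ax": 0,"ay": 0,"az": 0},
    {"tx": -0.06,"ty": 1,"tz": 0,"ax": 0,"ay": 0,"az": 0},
    {"tx": -0.06,"ty": 1,"tz": 0,"ax": 0,"ay": 0,"az": 0},
    {"tx": -0.06,"ty": 1,"tz": 0,"ax": 0,"ay": 0,"az": 0},
    {"tx": -0.06,"ty": 1,"tz": 0,"ax": 0,"ay": 0,"az": 0},
    {"tx": -0.06,"ty": 1,"tz": 0,"ax": 0,"ay": 0,"az": 0},
    {"tx": -0.06,"ty": 0.8,"tz": 0,"ax": 0,"ay": 0,"az": 0},
    {"tx": -0.03,"ty": 0.4,"tz": 0,"ax": 0,"ay": 0,"az": 0},
    {"tx": 0,"ty": 0,"tz": 0,"ax": 0,"ay": 0,"az": 0},
    {"tx": 0,"ty": 0,"tz": 0,"ax": 0,"ay": 0,"az": 0}
  ]
}}

```text
t: 13.05
ee_pos: [0.4819, 0.1235, 0.1946]
tool_rot: [-0.0, -0.082, 0.997, -0.0]
ft_force: [-0.6, -0.4, -4.1]
gripper_width: 0.0205
finger_force: 117.7
```

```bash
python3 - <<'E'
from h import *
to([.482,.124,.150])
for n in("wrist","scene"):
    c,P=snap(n);z=P[...,2];b,g,r=[c[...,i].astype(int) for i in range(3)]
    near=lambda x,y,d:np.hypot(P[...,0]-x,P[...,1]-y)<d
    rep(n+" orange top",P,(z>.22)&near(.539,.1335,.05)&(r>130)&(b<80)&(g>40))
    rep(n+" pin",P,(z>.099)&(z<.115)&near(.539,.1335,.015)&(r>130)&(g>100))
    o=(z>.15)&near(.539,.1335,.05)&(r>130)&(b<80)&(g>30)
    rep(n+" orange all",P,o)
    if n=="scene": cv2.imwrite("pics/s2.png",cv2.resize(c[100:270,220:420],None,fx=3.5,fy=3.5))
E
```

```text
t 13.05 pos [0.4819 0.1235 0.1946] yaw of tool y 9.36 tilt z [-0. -0. -1.] f [-0.62 -0.4  -4.06] w 0.020483675164085082
q [ 0.66 -0.24 -0.24 -0.   -1.57 -2.06] units [-0.01  0.02  1.49]
wrist orange top 453 med [0.4952 0.1267 0.2283] min [0.4893 0.1166 0.2246] max [0.5149 0.1391 0.2297] rect ((0.501918613910675, 0.12694449722766876), (0.024677153676748276, 0.02033071778714657), 12.520868301391602)
wrist pin none
wrist orange all 453 med [0.4952 0.1267 0.2283] min [0.4893 0.1166 0.2246] max [0.5149 0.1391 0.2297] rect ((0.501918613910675, 0.12694449722766876), (0.024677153676748276, 0.02033071778714657), 12.520868301391602)
scene orange top 175 med [0.5468 0.1299 0.2574] min [0.4902 0.1057 0.2269] max [0.5698 0.1577 0.2612] rect ((0.5337679386138916, 0.1371709406375885), (0.0513368658721447, 0.07591443508863449), 57.2690544128418)
scene pin 18 med [0.5429 0.1331 0.1045] min [0.5321 0.1262 0.1007] max [0.5499 0.141  0.1061] rect ((0.5410038828849792, 0.13370481133460999), (0.01472943089902401, 0.01777035929262638), 88.70317840576172)
scene orange all 191 med [0.548  0.1276 0.2572] min [0.4902 0.1057 0.1701] max [0.5698 0.1577 0.2612] rect ((0.5300740599632263, 0.13367675244808197), (0.050044819712638855, 0.07992784678936005), 81.33309936523438)
```

View pics/s2.png

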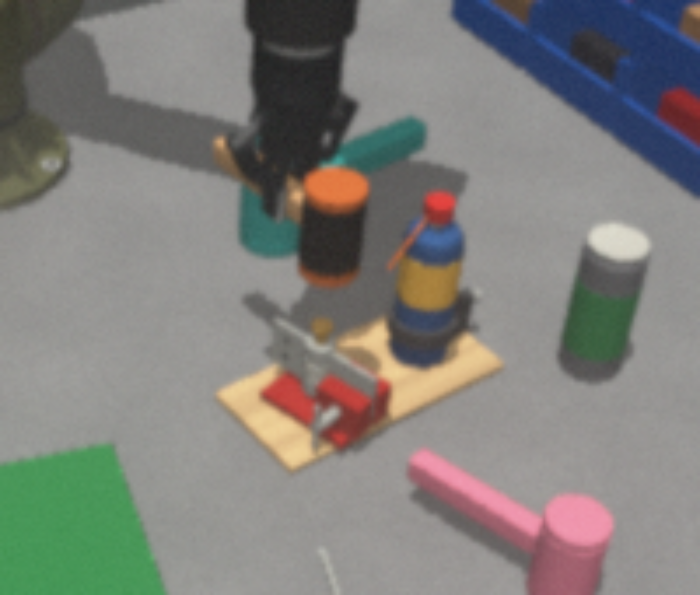

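The mallet is held level with its head at (333,225) in the crop, directly above the pin at (320,328). Lowering to just above the pin, then pressing.

Emit:
{"api": "play_rows", "payload": {
  "rows": [
    {"tx": 0,"ty": 0,"tz": 0.6,"ax": 0,"ay": 0,"az": 0},
    {"tx": 0,"ty": 0,"tz": 0.6,"ax": 0,"ay": 0,"az": 0},
    {"tx": 0,"ty": 0,"tz": 0.5,"ax": 0,"ay": 0,"az": 0},
    {"tx": 0,"ty": 0,"tz": 0.25,"ax": 0,"ay": 0,"az": 0},
    {"tx": 0,"ty": 0,"tz": 0,"ax": 0,"ay": 0,"az": 0}
  ]
}}

```text
t: 13.78
ee_pos: [0.4818, 0.1238, 0.1355]
tool_rot: [-0.0, -0.082, 0.997, -0.0]
ft_force: [-0.1, -0.8, -3.3]
gripper_width: 0.02
finger_force: 117.8
```

Emit:
{"api": "play_rows", "payload": {
  "rows": [
    {"tx": 0,"ty": 0,"tz": 0.1,"ax": 0,"ay": 0,"az": 0},
    {"tx": 0,"ty": 0,"tz": 0.1,"ax": 0,"ay": 0,"az": 0},
    {"tx": 0,"ty": 0,"tz": 0,"ax": 0,"ay": 0,"az": 0}
  ]
}}

```text
t: 14.15
ee_pos: [0.4824, 0.1242, 0.131]
tool_rot: [0.001, -0.082, 0.997, 0.0]
ft_force: [-1.4, 0.7, 0.2]
gripper_width: 0.0206
finger_force: 118.4
```

Emit:
{"api": "play_rows", "payload": {
  "rows": [
    {"tx": 0,"ty": 0,"tz": 0.1,"ax": 0,"ay": 0,"az": 0},
    {"tx": 0,"ty": 0,"tz": 0.1,"ax": 0,"ay": 0,"az": 0},
    {"tx": 0,"ty": 0,"tz": 0,"ax": 0,"ay": 0,"az": 0}
  ]
}}

```text
t: 14.52
ee_pos: [0.4826, 0.1242, 0.1256]
tool_rot: [0.001, -0.082, 0.997, 0.0]
ft_force: [-3.2, 0.6, 5.6]
gripper_width: 0.0201
finger_force: 118.9
```

Emit:
{"api": "play_rows", "payload": {
  "rows": [
    {"tx": 0,"ty": 0,"tz": 0.1,"ax": 0,"ay": 0,"az": 0},
    {"tx": 0,"ty": 0,"tz": 0.1,"ax": 0,"ay": 0,"az": 0},
    {"tx": 0,"ty": 0,"tz": 0,"ax": 0,"ay": 0,"az": 0}
  ]
}}

```text
t: 14.9
ee_pos: [0.4826, 0.1242, 0.1192]
tool_rot: [0.001, -0.082, 0.997, 0.0]
ft_force: [-2.2, 0.9, 4.8]
gripper_width: 0.0204
finger_force: 118.8
```

```bash
cat > m.py <<'E'
from h import *
to([.482,.124,.150])
c,P=snap("scene");z=P[...,2];b,g,r=[c[...,i].astype(int) for i in range(3)]
near=lambda x,y,d:np.hypot(P[...,0]-x,P[...,1]-y)<d
m=(z>.14)&near(.541,.1335,.035)&(r>150)&(b<80)&(g>40)&(P[...,0]>.515)
rep("top",P,m)
Q=P[m];A=np.c_[Q[:,:2]-[.539,.1335],np.ones(len(Q))];k=np.abs(Q[:,2]-np.median(Q[:,2]))<.008
print("slope,z",np.linalg.lstsq(A[k],Q[k,2],rcond=None)[0])
rep("pin",P,(z>.07)&(z<.105)&near(.539,.1335,.014)&(r>130)&(g>100)&(r>b+40))
E
python3 m.py
```

```text
t 14.9 pos [0.4826 0.1242 0.1192] yaw of tool y 9.39 tilt z [ 0.002  0.001 -1.   ] f [-2.15  0.89  4.83] w 0.02044080164103496
q [ 0.66 -0.22 -0.37  0.   -1.43 -2.06] units [ 0.02 -0.   -1.03]
top 157 med [0.5459 0.1308 0.1824] min [0.5176 0.1072 0.1782] max [0.5695 0.1599 0.1863] rect ((0.5437657833099365, 0.13274884223937988), (0.05111756920814514, 0.053081244230270386), 34.48280334472656)
slope,z [-0.01088144 -0.00381555  0.18237284]
pin none
```

Emit:
{"api": "play_rows", "payload": {
  "rows": [
    {"tx": 0,"ty": 0,"tz": 0.07,"ax": 0,"ay": 0,"az": 0},
    {"tx": 0,"ty": 0,"tz": 0.04,"ax": 0,"ay": 0,"az": 0},
    {"tx": 0,"ty": 0,"tz": 0,"ax": 0,"ay": 0,"az": 0}
  ]
}}

```text
t: 15.32
ee_pos: [0.4825, 0.1241, 0.1167]
tool_rot: [0.001, -0.082, 0.997, 0.0]
ft_force: [-6.1, 0.3, 9.4]
gripper_width: 0.0201
finger_force: 119.8
```

Emit:
{"api": "play_rows", "payload": {
  "rows": [
    {"tx": 0,"ty": 0,"tz": 0.03,"ax": 0,"ay": 0,"az": 0},
    {"tx": 0,"ty": 0,"tz": 0,"ax": 0,"ay": 0,"az": 0}
  ]
}}

```text
t: 15.58
ee_pos: [0.4825, 0.1241, 0.1166]
tool_rot: [0.001, -0.082, 0.997, 0.0]
ft_force: [-9.2, -1.1, 13.2]
gripper_width: 0.0203
finger_force: 120.3
```

Emit:
{"api": "play_rows", "payload": {
  "rows": [
    {"tx": 0,"ty": 0,"tz": 0.04,"ax": 0,"ay": 0,"az": 0},
    {"tx": 0,"ty": 0,"tz": 0,"ax": 0,"ay": 0,"az": 0}
  ]
}}

```text
t: 15.82
ee_pos: [0.4826, 0.1241, 0.1164]
tool_rot: [0.001, -0.082, 0.997, 0.0]
ft_force: [-12.4, -0.8, 17.7]
gripper_width: 0.0206
finger_force: 121.1
```

```bash
python3 m.py
```

```text
t 15.825 pos [0.4826 0.1241 0.1164] yaw of tool y 9.43 tilt z [ 0.003  0.001 -1.   ] f [-12.37  -0.82  17.71] w 0.020584915223984448
q [ 0.66 -0.22 -0.37  0.   -1.42 -2.06] units [ 0.02  0.   -1.12]
top 155 med [0.5461 0.1302 0.18  ] min [0.5188 0.1072 0.1745] max [0.5686 0.1595 0.1844] rect ((0.5444847345352173, 0.13368722796440125), (0.051135189831256866, 0.049859419465065), 84.14598846435547)
slope,z [-0.01041353  0.00597106  0.17994962]
pin none
```

Emit:
{"api": "play_rows", "payload": {
  "rows": [
    {"tx": 0,"ty": 0,"tz": -0.2,"ax": 0,"ay": 0,"az": 0},
    {"tx": 0,"ty": 0,"tz": -0.5,"ax": 0,"ay": 0,"az": 0},
    {"tx": 0,"ty": 0,"tz": -0.8,"ax": 0,"ay": 0,"az": 0},
    {"tx": 0,"ty": 0,"tz": -0.8,"ax": 0,"ay": 0,"az": 0},
    {"tx": 0,"ty": 0,"tz": -0.5,"ax": 0,"ay": 0,"az": 0},
    {"tx": 0,"ty": 0,"tz": 0,"ax": 0,"ay": 0,"az": 0}
  ]
}}

```text
t: 16.62
ee_pos: [0.4824, 0.1242, 0.1975]
tool_rot: [0.001, -0.082, 0.997, 0.0]
ft_force: [0.1, 0.3, -5.5]
gripper_width: 0.0206
finger_force: 117.9
```

```bash
python3 - <<'E'
from h import *
to([.5127,-.166,.197])
c,P=snap("scene");z=P[...,2];b,g,r=[c[...,i].astype(int) for i in range(3)]
near=lambda x,y,d:np.hypot(P[...,0]-x,P[...,1]-y)<d
rep("pin",P,(z>.07)&(z<.115)&near(.541,.1335,.015)&(r>130)&(g>100)&(r>b+40))
m=(z>.2)&near(.541,.1335,.04)&(r>150)&(b<80)&(g>40)&(P[...,0]>.515)
rep("top",P,m)
cv2.imwrite("pics/s3.png",cv2.resize(c[160:240,270:370],None,fx=6,fy=6))
E
```

```text
t 16.625 pos [0.4824 0.1242 0.1975] yaw of tool y 9.38 tilt z [ 0.001  0.001 -1.   ] f [ 0.11  0.31 -5.45] w 0.020618578477925437
q [ 0.66 -0.24 -0.23 -0.   -1.57 -2.06] units [ 0.58 -9.71  0.01]
pin 22 med [0.5432 0.1323 0.0891] min [0.5328 0.1252 0.0855] max [0.5516 0.1412 0.092 ] rect ((0.5423741936683655, 0.13252262771129608), (0.01713978685438633, 0.014595869928598404), 70.47549438476562)
top 161 med [0.546  0.1311 0.2604] min [0.5174 0.1074 0.2541] max [0.5714 0.1593 0.2634] rect ((0.5454581379890442, 0.1321130394935608), (0.05235788971185684, 0.049123428761959076), 57.49324035644531)
```

View pics/s3.png

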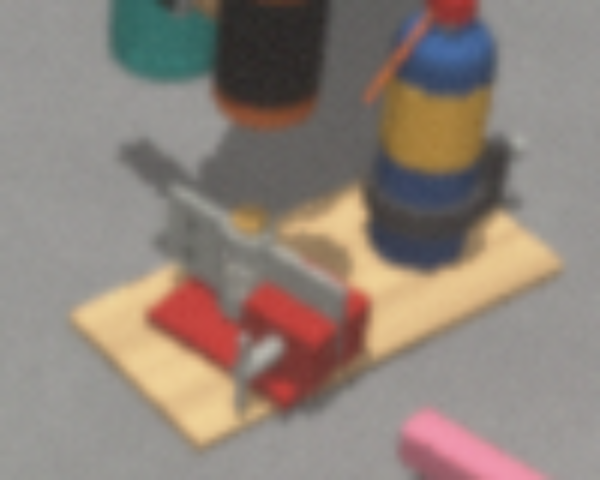

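The crop shows the pin head seated on the knuckle at (250,218), with a measured top of about 0.090 m against 0.091 m when home. Returning the mallet to the mat.

Emit:
{"api": "play_rows", "payload": {
  "rows": [
    {"tx": 0.06,"ty": -0.5,"tz": 0,"ax": 0,"ay": 0,"az": 0},
    {"tx": 0.06,"ty": -1,"tz": 0,"ax": 0,"ay": 0,"az": 0},
    {"tx": 0.06,"ty": -1,"tz": 0,"ax": 0,"ay": 0,"az": 0},
    {"tx": 0.06,"ty": -1,"tz": 0,"ax": 0,"ay": 0,"az": 0},
    {"tx": 0.06,"ty": -1,"tz": 0,"ax": 0,"ay": 0,"az": 0},
    {"tx": 0.06,"ty": -1,"tz": 0,"ax": 0,"ay": 0,"az": 0},
    {"tx": 0.06,"ty": -1,"tz": 0,"ax": 0,"ay": 0,"az": 0},
    {"tx": 0.06,"ty": -1,"tz": 0,"ax": 0,"ay": 0,"az": 0},
    {"tx": 0.06,"ty": -1,"tz": 0,"ax": 0,"ay": 0,"az": 0},
    {"tx": 0.04,"ty": -0.8,"tz": 0,"ax": 0,"ay": 0,"az": 0},
    {"tx": 0,"ty": -0.4,"tz": 0,"ax": 0,"ay": 0,"az": 0},
    {"tx": 0,"ty": 0,"tz": 0.8,"ax": 0,"ay": 0,"az": 0},
    {"tx": 0,"ty": 0,"tz": 1,"ax": 0,"ay": 0,"az": 0},
    {"tx": 0,"ty": 0,"tz": 1,"ax": 0,"ay": 0,"az": 0},
    {"tx": 0,"ty": 0,"tz": 1,"ax": 0,"ay": 0,"az": 0},
    {"tx": 0,"ty": 0,"tz": 1,"ax": 0,"ay": 0,"az": 0},
    {"tx": 0,"ty": 0,"tz": 0.4,"ax": 0,"ay": 0,"az": 0},
    {"tx": 0,"ty": 0,"tz": 0,"ax": 0,"ay": 0,"az": 0},
    {"tx": 0,"ty": 0,"tz": 0,"ax": 0,"ay": 0,"az": 0}
  ]
}}

```text
t: 19.05
ee_pos: [0.5132, -0.1661, 0.0424]
tool_rot: [0.001, -0.082, 0.997, -0.0]
ft_force: [0.1, 0.5, -3.6]
gripper_width: 0.0208
finger_force: 117.8
```

Emit:
{"api": "play_rows", "payload": {
  "rows": [
    {"tx": 0,"ty": 0,"tz": 0.1,"ax": 0,"ay": 0,"az": 0},
    {"tx": 0,"ty": 0,"tz": 0.1,"ax": 0,"ay": 0,"az": 0},
    {"tx": 0,"ty": 0,"tz": 0,"ax": 0,"ay": 0,"az": 0}
  ]
}}

```text
t: 19.42
ee_pos: [0.5121, -0.1659, 0.0345]
tool_rot: [-0.0, -0.082, 0.997, 0.0]
ft_force: [0.2, -0.0, -3.9]
gripper_width: 0.0203
finger_force: 117.8
```

Emit:
{"api": "play_rows", "payload": {
  "rows": [
    {"tx": 0,"ty": 0,"tz": 0.08,"ax": 0,"ay": 0,"az": 0},
    {"tx": 0,"ty": 0,"tz": 0.04,"ax": 0,"ay": 0,"az": 0},
    {"tx": 0,"ty": 0,"tz": 0,"ax": 0,"ay": 0,"az": 0}
  ]
}}

```text
t: 19.8
ee_pos: [0.5122, -0.1659, 0.031]
tool_rot: [-0.0, -0.082, 0.997, 0.0]
ft_force: [0.2, -0.3, -4.1]
gripper_width: 0.0203
finger_force: 117.8
```

Emit:
{"api": "play_rows", "payload": {
  "rows": [
    {"tx": 0,"ty": 0,"tz": 0.04,"ax": 0,"ay": 0,"az": 0},
    {"tx": 0,"ty": 0,"tz": 0,"ax": 0,"ay": 0,"az": 0}
  ]
}}

```text
t: 20.05
ee_pos: [0.5125, -0.166, 0.0302]
tool_rot: [0.0, -0.082, 0.997, -0.0]
ft_force: [-0.6, -0.0, -2.4]
gripper_width: 0.0199
finger_force: 118.2
```

Touching down. One small step more, then open.

Emit:
{"api": "play_rows", "payload": {
  "rows": [
    {"tx": 0,"ty": 0,"tz": 0.02,"ax": 0,"ay": 0,"az": 0},
    {"tx": 0,"ty": 0,"tz": 0,"ax": 0,"ay": 0,"az": 0}
  ]
}}

```text
t: 20.3
ee_pos: [0.5125, -0.166, 0.0301]
tool_rot: [0.0, -0.082, 0.997, -0.0]
ft_force: [-2.6, 0.1, 3.4]
gripper_width: 0.0203
finger_force: 118.7
```

Emit:
{"api": "play_rows", "payload": {
  "rows": [
    {"tx": 0,"ty": 0,"tz": 0,"ax": 0,"ay": 0,"az": 0},
    {"tx": 0,"ty": 0,"tz": 0,"ax": 0,"ay": 0,"az": 0},
    {"tx": 0,"ty": 0,"tz": 0,"ax": 0,"ay": 0,"az": 0},
    {"tx": 0,"ty": 0,"tz": 0,"ax": 0,"ay": 0,"az": 0},
    {"tx": 0,"ty": 0,"tz": 0,"ax": 0,"ay": 0,"az": 0},
    {"tx": 0,"ty": 0,"tz": -0.3,"ax": 0,"ay": 0,"az": 0},
    {"tx": 0,"ty": 0,"tz": -1,"ax": 0,"ay": 0,"az": 0},
    {"tx": 0,"ty": 0,"tz": -1,"ax": 0,"ay": 0,"az": 0},
    {"tx": 0,"ty": 0,"tz": -1,"ax": 0,"ay": 0,"az": 0},
    {"tx": 0,"ty": 0,"tz": -1,"ax": 0,"ay": 0,"az": 0},
    {"tx": 0,"ty": 0,"tz": -1,"ax": 0,"ay": 0,"az": 0},
    {"tx": 0,"ty": 0,"tz": -1,"ax": 0,"ay": 0,"az": 0},
    {"tx": 0,"ty": 0,"tz": 0,"ax": 0,"ay": 0,"az": 0},
    {"tx": 0,"ty": 0,"tz": 0,"ax": 0,"ay": 0,"az": 0}
  ],
  "grip": 1
}}

```text
t: 22.05
ee_pos: [0.5122, -0.1658, 0.2182]
tool_rot: [-0.0, -0.082, 0.997, 0.0]
ft_force: [0.6, 0.1, -0.7]
gripper_width: 0.0854
finger_force: 0.0
```

```bash
python3 - <<'E'
from h import *
to([.5127,-.166,.197])
c,P=snap("scene");cv2.imwrite("pics/s4.png",cv2.resize(c,None,fx=1.5,fy=1.5))
c,P=snap("wrist");z=P[...,2]
near=lambda x,y,d:np.hypot(P[...,0]-x,P[...,1]-y)<d
rep("head",P,(z>.085)&(z<.11)&near(.568,-.155,.045))
E
```

```text
t 22.05 pos [ 0.5122 -0.1658  0.2182] yaw of tool y 9.38 tilt z [-0.  0. -1.] f [ 0.6   0.06 -0.74] w 0.08535045787265497
q [ 0.06 -0.13 -0.1  -0.   -1.6  -1.47] units [-0.02 -0.01  0.71]
head 2599 med [ 0.5674 -0.1567  0.0958] min [ 0.5436 -0.1829  0.0852] max [ 0.5965 -0.1299  0.0983] rect ((0.5697888135910034, -0.15624013543128967), (0.052672334015369415, 0.05295300483703613), 58.59843826293945)
```

View pics/s4.png

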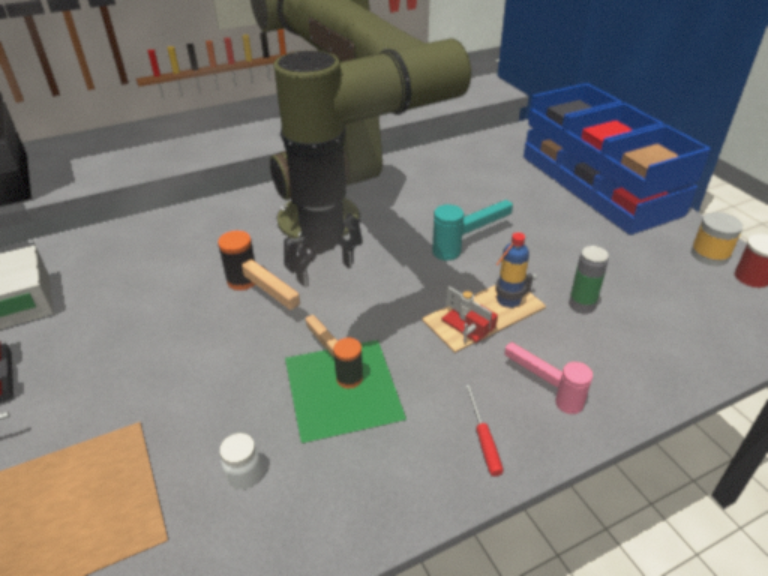

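The mallet stands on the mat at (348,362), the gripper is clear, and everything else is where it was. Handing in.

```bash
python3 -c "
from cell import arm;print(arm.close_job())"
```

```text
the job is handed in; nothing more can be done
None
```

I pressed the cap fully and it sprang back, drove the hinge pin home with the mallet, stood the mallet back on the mat, and handed the job in at about 22 s; the verdict was not reported.

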